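# Test-run the fume fan from its pull knob

## Robot

A 7-joint arm with a two-finger parallel gripper is mounted at the origin on the work surface; the furniture and walls round the work are solid. World frame = base frame: x ahead of the robot, y to its left, z up, the work surface at z = 0. Lengths are in m, angles in rad, forces in N, time in s.
With the tool pointing down it reaches from about 0.425 to 0.925 m from the base axis. Payload 6.8 kg.
Tool frame: the origin (TCP) lies at the very end of the fingers, on their centre line; the grasp point (between the pads) lies 19 mm behind it; z points along the fingers, y is the direction in which the jaws open and shut (so a half turn about z gives the same grasp; the last joint's range is limited). The gripper opens to 88 mm and grips with 3 to 60 N. Pads are 20 mm wide; open, the fingers measure 115 mm over their backs; the gripper's body (75 mm by 178 mm) begins 61 mm behind the grasp point.
Start: joints at [1.092, 0.477, 0.022, 1.555, -0.011, 1.109, -0.083], TCP at [0.245, -0.629, 0.223] pointing down, gripper open.
Joint ranges: [-2.96, 2.96], [-0.34, 2.1], [-1.41, 1.46], [0.24, 2.44], [-1.37, 4.51], [0.17, 1.92], [-2.96, 2.96]. Speed limits (rad/s): [2.39, 2.39, 3.14, 3.14, 3.14, 3.14, 3.14].

## Interface

Orientations are given as a 3x3 rotation matrix whose columns are the frame's x, y, z axes.
In Python, from workcell import manip, cams gives the robot as it stands. The module is installed in compiled form; this text tells all that it offers.
- The arm moves only by the tool arm_command, never from a script. Its argument "moves" is a list that holds one entry, the list of rows, each a list of 7 numbers: the turn, a rotation vector about the world's x, y, z in rad, then the shift along the world's x, y, z in cm, then the finger opening in cm, from 0 to 8.78. In form: [[[rx, ry, rz, tx, ty, tz, claw], ...]]. A call has exactly 10 rows; each row is the pose to reach, as a shift and turn from the pose commanded when the call began; what a row does not reach only later rows make up. A row lasts 1/12 s, in which the tool goes at most 41.7 mm and 7.16 degrees, less where a joint would pass 70% of its speed; a pose out of reach is approached as far as the arm can. A call with a gripper value outside its range is refused whole. The fingers move at their own pace and stop on an object; "force" is the grip in N (left out, the last holds). Time passes only in rows, so rows that repeat a pose let the fingers close, or fill a call up. It gives the time, the measured TCP pose, the force and the opening at its end, in the units of the state.
- manip.get_state(): the state, without advancing time (a new reading comes with each control period).
- cams.get_image(name): name is "scene" or "side" or "wrist"; returns the picture (384x512x3 uint8, blue, green, red); there is no depth.
- cams.camera_model(name): a dict with "camera_matrix" (3x3 intrinsics, pixels), "k1" (the pictures are not rectified: a ray, as slopes to the right and down, at radius r is drawn at 1 + k1 r^2 times it, then the intrinsics apply), "R" (3x3) and "t" (3): a world point X has camera coordinates R X + t. Camera axes: x right, y down, z forward; pixel columns grow to the right and rows downward; lengths in m; the calibration is good to about 2 mm. A picture is of the moment at which its call begins: read the wrist's pose just before it. camera_model takes no time and is no camera call; for the wrist camera it gives the pose at the moment of the call.
- manip.finish_job(): hands the job in, once; it reports no verdict.
The state is a dict: "time_s": time; "qpos": joint angles; "dq": joint speeds; "joint_efforts": joint torques, N m; "eef_pos": TCP position; "tool_rot": TCP orientation; "ft_force": force on the tool from outside, world axes, zero at the start; "torque": the same for the moment, N m; "finger_gap": finger opening in m.
Only numpy, scipy, OpenCV 4.12 (cv2) and the standard library are available. Lean on these libraries where they do the work, as an engineer would, in place of code of your own. Each camera call takes 0.05 s, during which the arm holds its last target.

## Task

Before the glue-up, test the fume fan: switch it on by pulling the green knob on the switch box up until it clicks out, let it run for about three seconds, then switch it off again by pushing the same knob back down fully home. Leave the yellow and blue knobs switched off and let go when you are done.

Things in the scene. Friction and masses are not known exactly. Their poses are not given: they have to be found in the camera images.
- fan_knob_grip (a point): centre of the green knob's round head (33 mm across, 27 mm high; 13 mm above this point, 14 mm below), moving with it; on a 12 mm stem with a collar (38 mm across) and bush (24 mm, 7 mm high) on the box lid. Knob home: this point is 30 mm above the lid, 85 mm above the work surface. z: up, the pull direction; y: along the row of three knobs, 70 mm apart; x: across the row
- fan_knob (a joint): travel of the green knob in m: 0 = pushed home (off), 0.016 = pulled straight up to its out detent (on), where a white band shows on the stem. Sprung over centre: needs up to about 6 N either way, snaps over beyond half travel (8 mm), stays at either end when let go; hard stops at both ends
- lamp_knob (a joint): travel of the yellow knob, same shape and kind of switch: 0 = home (off), 0.016 = out (on); starts home. The three knobs stand in any order along the switch box, a grey box with an aluminium lid, 88 x 212 x 55 mm high, fixed to the work surface
- vacuum_knob (a joint): travel of the blue knob on the same box, same shape and kind of switch: 0 = home (off), 0.016 = out (on); starts home. Mind the upright bar of a clamp to the left of the box, at x = 0.60, y = 0.05 m, reaching 0.57 m above the work surface: swing the arm past it drawn in close to the base

How it is judged:
By the outcome, as a careful person would: the job done as asked, in the order asked, and still so for the second after the job is handed in, with the robot touching nothing.
It also fails if it takes over 43 s, if anything falls off the work surface, if the arm or the gripper's body presses on something with over 40 N, if the wrist force passes 120 N, or if a joint passes its speed limit or range.

## Working session

There is one attempt and no reset: what is moved stays moved. The work goes in short steps, Python scripts to look and compute and a tool call to move; the robot and the scene stay as the last step left them, time stands still between calls to the robot, and variables do not carry over. Pictures are saved under pics/ and viewed, and the job is handed in when it is done.

Besides the shell and the picture viewer there is one more tool, called as name(argument=value, ...), one argument or row to a line, values as JSON. arm_command: Moves the arm, as the interface text tells. Its arguments: {"type":"object","properties":{"moves":{"type":"array"},"force":{"type":"number"}},"required":["moves"]}

```bash
mkdir -p pics
cat > h.py <<'E'
import numpy as np, cv2
from workcell import manip, cams
def ray(m,u,v):
    K=np.array(m["camera_matrix"]);k=m["k1"]
    d=np.array([(u-K[0,2])/K[0,0],(v-K[1,2])/K[1,1]]);s=d.copy()
    for _ in range(50): s=d/(1+k*(s@s))
    R=np.array(m["R"]);t=np.array(m["t"])
    return -R.T@t, R.T@np.array([s[0],s[1],1])
def atz(m,u,v,z):
    c,d=ray(m,u,v); return c+d*(z-c[2])/d[2]
def proj(m,X):
    K=np.array(m["camera_matrix"]);p=np.array(m["R"])@np.array(X)+np.array(m["t"]);s=p[:2]/p[2]
    s=s*(1+m["k1"]*(s@s)); return s[0]*K[0,0]+K[0,2],s[1]*K[1,1]+K[1,2]
E
python3 - <<'E'
from h import *
s=manip.get_state()
for k,v in s.items(): print(k,np.round(v,4).tolist())
for n in("scene","side"):
    cv2.imwrite(f"pics/{n}0.png",cams.get_image(n)); m=cams.camera_model(n); c,d=ray(m,256,192); print(n,c,d)
E
```

```text
time_s 0.0
qpos [1.0919, 0.4778, 0.0223, 1.5564, -0.0115, 1.1093, -0.0831]
dq [0.0002, 0.0002, -0.0014, -0.0008, -0.0007, 0.0003, -0.0011]
joint_efforts [0.0003, -58.2855, 1.5347, -27.2611, -0.0544, 0.0169, 0.0001]
eef_pos [0.2443, -0.6286, 0.2217]
tool_rot [[0.932, 0.3624, -0.0008], [0.3624, -0.932, 0.0017], [-0.0001, -0.0018, -1.0]]
ft_force [-1.2008, 0.36, 0.2868]
torque [0.0305, -0.0319, -0.0011]
finger_gap 0.0878
scene [0.13689827 0.3746757  0.48379221] [ 0.4386652  -0.77841191 -0.44932734]
side [ 0.52032228 -0.98627591  0.57156872] [ 0.01207964  0.83151463 -0.55622762]
```

View pics/scene0.png

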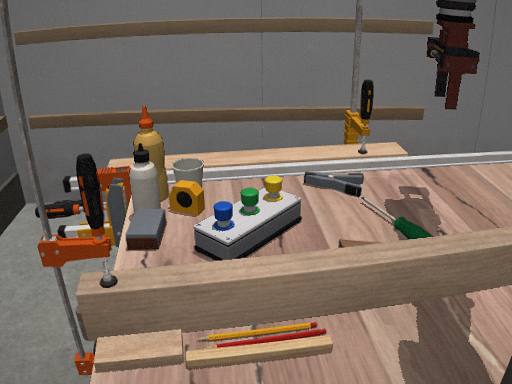

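View pics/side0.png

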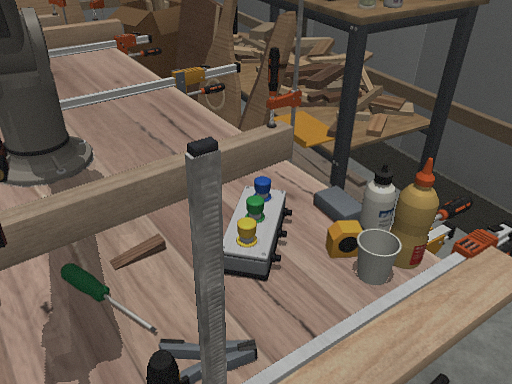

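The scene view shows blue (223,211), green (249,197) and yellow (273,184). The side view shows blue (262,188), green (256,207) and yellow (247,231). A beam runs alongside the box. Next I measure these.

Run:
```python
from h import *
ms={n:cams.camera_model(n) for n in("scene","side")}
rng={'g':((45,120,60),(85,255,255)),'b':((100,130,60),(130,255,255)),'y':((22,150,90),(35,255,255))}
box={'scene':(200,165,300,240),'side':(225,170,285,250)}
P={}
for c,(lo,hi) in rng.items():
  for n in ms:
    im=cv2.imread(f"pics/{n}0.png");x0,y0,x1,y1=box[n]
    mk=cv2.inRange(cv2.cvtColor(im[y0:y1,x0:x1],cv2.COLOR_BGR2HSV),lo,hi)
    k,l,st,ce=cv2.connectedComponentsWithStats(mk);i=1+np.argmax(st[1:,4])
    u=ce[i][0]+x0; v0=st[i,1]+y0; v1=v0+st[i,3]-1
    print(c,n,st[i]+[x0,y0,0,0,0],ce[i]+[x0,y0]); P[c,n]=ce[i]+[x0,y0]
    print('  z=.085',atz(ms[n],*P[c,n],.085).round(4))
  A=[];b=[]
  for n in ms:
    o,d=ray(ms[n],*P[c,n]);d/=np.linalg.norm(d);M=np.eye(3)-np.outer(d,d);A.append(M);b.append(M@o)
  print(c,'tri',np.linalg.solve(sum(A),sum(b)).round(4))
for n in ms:
  im=cv2.imread(f"pics/{n}0.png");x0,y0,x1,y1=(180,150,320,270) if n=='scene' else (200,150,310,290)
  cv2.imwrite(f"pics/{n}0z.png",cv2.resize(im[y0:y1,x0:x1],None,fx=4.2,fy=4.2,interpolation=cv2.INTER_CUBIC))
# beam: scene top edges, side
for n,p in (('scene',(85,290)),('scene',(505,232)),('side',(2,215)),('side',(290,128)),('side',(5,247)),('side',(292,150))):
  print(n,p,[ (z,atz(ms[n],*p,z)[:2].round(3).tolist()) for z in(0,.05,.1,.15)])
```

```text
g scene [241 188  17  18 253] [249.22924901 196.2173913 ]
  z=.085 [ 0.5289 -0.2953  0.085 ]
g side [246 195  18  22 234] [254.48290598 204.01282051]
  z=.085 [ 0.528 -0.299  0.085]
g tri [ 0.5288 -0.2967  0.0839]
b scene [214 201  20  29 390] [222.97179487 214.02564103]
  z=.085 [ 0.5359 -0.216   0.085 ]
b side [254 177  17  25 258] [262.64341085 185.98837209]
  z=.085 [ 0.544  -0.2373  0.085 ]
b tri [ 0.5438 -0.2268  0.0778]
y scene [265 176  17  17 224] [273.         183.55357143]
  z=.085 [ 0.5145 -0.3635  0.085 ]
y side [237 217  20  30 319] [246.46081505 229.9184953 ]
  z=.085 [ 0.5144 -0.376   0.085 ]
y tri [ 0.5159 -0.3699  0.0812]
scene (85, 290) [(0, [0.687, -0.014]), (0.05, [0.63, 0.026]), (0.1, [0.573, 0.066]), (0.15, [0.516, 0.106])]
scene (505, 232) [(0, [0.071, -0.537]), (0.05, [0.078, -0.443]), (0.1, [0.085, -0.349]), (0.15, [0.091, -0.254])]
side (2, 215) [(0, [0.007, -0.232]), (0.05, [0.052, -0.298]), (0.1, [0.097, -0.364]), (0.15, [0.142, -0.43])]
side (290, 128) [(0, [0.631, 0.201]), (0.05, [0.621, 0.097]), (0.1, [0.611, -0.007]), (0.15, [0.602, -0.111])]
side (5, 247) [(0, [0.059, -0.331]), (0.05, [0.099, -0.388]), (0.1, [0.14, -0.446]), (0.15, [0.18, -0.503])]
side (292, 150) [(0, [0.628, 0.069]), (0.05, [0.618, -0.023]), (0.1, [0.609, -0.116]), (0.15, [0.599, -0.208])]
```

```bash
ls -la pics
```

```text
total 1364
drwxr-xr-x 2 agent agent   4096 Dec  7 13:51 .
drwxr-xr-x 3 agent agent   4096 Dec  7 13:50 ..
-rw-r--r-- 1 agent agent 337859 Dec  7 13:50 scene0.png
-rw-r--r-- 1 agent agent 345039 Dec  7 13:51 scene0z.png
-rw-r--r-- 1 agent agent 368484 Dec  7 13:50 side0.png
-rw-r--r-- 1 agent agent 331417 Dec  7 13:51 side0z.png
```

Run:
```python
from h import *
ms={n:cams.camera_model(n) for n in("scene","side")}
for p in ((381,262),(408,262),(375,280),(344,256)): print('side floor',p,atz(ms['side'],*p,0).round(3))
# far upright: scene col 357 rows 20,90 ; find z-along-ray closest vertical line w/ side cols 207(y160),215(y350)
from scipy.optimize import least_squares
f=lambda p:[proj(ms['scene'],(p[0],p[1],.3))[0]-358,proj(ms['side'],(p[0],p[1],.3))[0]-209]
r=least_squares(f,[.5,-.7]);print(r.x,r.cost, [proj(ms['side'],(*r.x,z)) for z in(.1,.3,.4,.5)],[proj(ms['scene'],(*r.x,z)) for z in(.1,.3,.5)])
```

```text
side floor (381, 262) [ 0.761 -0.356  0.   ]
side floor (408, 262) [ 0.81  -0.354  0.   ]
side floor (375, 280) [ 0.74  -0.402  0.   ]
side floor (344, 256) [ 0.696 -0.342  0.   ]
[ 0.4937344  -0.79140069] 1.6155871338926322e-27 [(np.float64(216.64234165537584), np.float64(504.5834613100203)), (np.float64(208.99999999999994), np.float64(363.4131374326605)), (np.float64(202.64973000803394), np.float64(251.69859179559575)), (np.float64(192.38293753371127), np.float64(81.08480666605779))] [(np.float64(353.219435735925), np.float64(118.1553558084489)), (np.float64(358.0), np.float64(42.5547930125536)), (np.float64(361.89402772745007), np.float64(-39.191742050557934))]
```

View pics/scene0z.png

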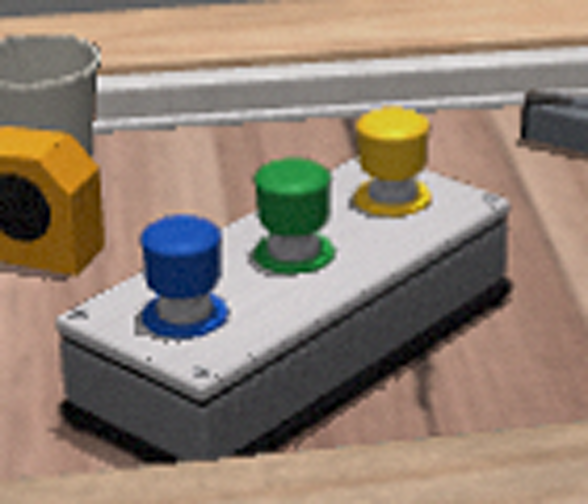

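View pics/side0z.png

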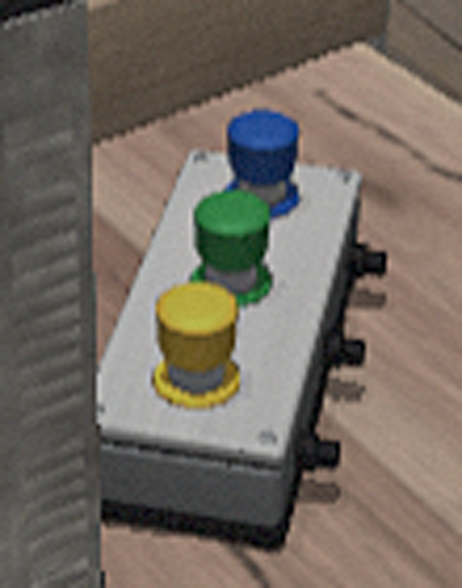

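Run:
```python
from h import *
ms={n:cams.camera_model(n) for n in("scene","side")}
for c,a,b in(('g',(249.5,192.4),(255.2,200.5)),('b',(223.1,205.2),(262.6,181.4)),('y',(273.6,179.5),(246.9,223.3))):
  print(c,atz(ms['scene'],*a,.098).round(4),atz(ms['side'],*b,.098).round(4))
```

```text
g [ 0.5233 -0.2868  0.098 ] [ 0.5291 -0.3062  0.098 ]
b [ 0.5395 -0.2231  0.098 ] [ 0.5435 -0.2409  0.098 ]
y [ 0.5094 -0.3559  0.098 ] [ 0.515  -0.3743  0.098 ]
```

arm_command(
  moves=[
    [[0, 0, 0.05, 1.4, 1.7, 0, 8.78], [0, 0, 0.1, 2.8, 3.3, 0, 8.78], [0, 0, 0.2, 5.6, 6.6, 0, 8.78], [0, 0, 0.3, 8.4, 9.9, 0, 8.78], [0, 0, 0.4, 11.2, 13.2, 0, 8.78], [0, 0, 0.5, 14.1, 16.6, 0, 8.78], [0, 0, 0.6, 17, 20, 0, 8.78], [0, 0, 0.7, 19.8, 23.3, 0, 8.78], [0, 0, 0.8, 22.6, 26.6, 0, 8.78], [0, 0, 0.88, 25, 29.4, 0, 8.78]],
  ],
  force=20,
)

```text
time_s: 0.93
eef_pos: [0.4899, -0.339, 0.2228]
tool_rot: [[0.307, 0.952, 0.0], [0.952, -0.307, 0.0], [0.0, 0.0, -1.0]]
ft_force: [1.6, -0.8, 0.3]
finger_gap: 0.0875
```

Run:
```python
from h import *
s=manip.get_state();m=cams.camera_model("wrist")
print(s["time_s"],s["eef_pos"].round(4) if hasattr(s["eef_pos"],'round') else s["eef_pos"],np.round(s["tool_rot"],3).tolist())
im=cams.get_image("wrist");cv2.imwrite("pics/w1.png",im)
print(ray(m,256,192),proj(m,(.527,-.297,.098)))
import pickle;pickle.dump(m,open("m1.pkl","wb"))
```

```text
0.9333 [ 0.4899 -0.339   0.2228] [[0.307, 0.952, 0.0], [0.952, -0.307, 0.0], [0.0, 0.0, -1.0]]
(array([ 0.51107657, -0.27324184,  0.38574101]), array([-0.06567355, -0.2411049 , -0.96835801])) (np.float64(274.76603865696404), np.float64(138.53650002996093))
```

View pics/w1.png

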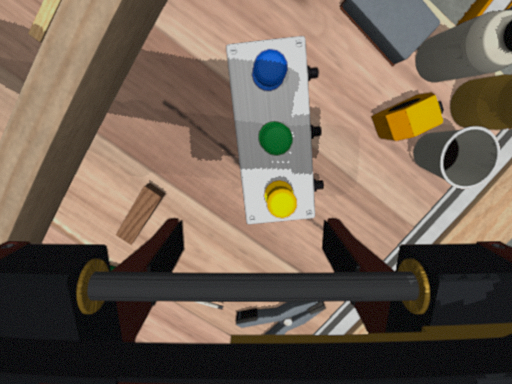

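The wrist view puts the green head at about (275,138), which matches the predicted projection. I'll refine its position and get the box yaw from the lid edges.

Run:
```python
from h import *
import pickle;m=pickle.load(open("m1.pkl","rb"));im=cv2.imread("pics/w1.png")
cv2.imwrite("pics/w1z.png",cv2.resize(im[30:235,215:330],None,fx=2.9,fy=2.9,interpolation=cv2.INTER_CUBIC))
h=cv2.cvtColor(im,cv2.COLOR_BGR2HSV)
for c,lo,hi in(('g',(45,120,30),(85,255,255)),('b',(100,130,30),(130,255,255)),('y',(20,150,60),(35,255,255))):
  mk=cv2.inRange(h[30:235,215:330],lo,hi);k,l,st,ce=cv2.connectedComponentsWithStats(mk);i=1+np.argmax(st[1:,4])
  p=ce[i]+[215,30];(x,y),r=cv2.minEnclosingCircle(np.argwhere(l==i)[:,::-1].astype(np.float32)); print(c,p,st[i],(x+215,y+30,r),atz(m,*p,.09).round(4),atz(m,x+215,y+30,.094).round(4))
co=[(228,45),(304,38),(247,223),(314,217)]
C=[atz(m,*p,.055)[:2] for p in co];print(np.round(C,4).tolist(),np.linalg.norm(C[0]-C[1]),np.linalg.norm(C[0]-C[2]))
print('ctr',np.mean(C,0)); 
for a,b in((0,2),(1,3)): d=C[a]-C[b];print('yaw',np.arctan2(d[0],d[1]))
for a,b in((0,1),(2,3)): d=C[b]-C[a];print('yaw',np.arctan2(-d[1],d[0]))
```

```text
g [275.13372781 137.7739645 ] [ 44  92  33  33 845] (274.9878044128418, 137.76829528808594, 16.845308303833008) [ 0.528 -0.297  0.09 ] [ 0.5277 -0.2966  0.094 ]
b [269.19091752  69.49582947] [  38   20   34   40 1079] (269.109375, 69.671875, 20.270790100097656) [ 0.5419 -0.2309  0.09  ] [ 0.5413 -0.2316  0.094 ]
y [280.1043956 198.8032967] [ 50 151  32  37 910] (280.5, 198.5, 18.66825294494629) [ 0.5141 -0.3625  0.09  ] [ 0.5146 -0.3611  0.094 ]
[[0.5101, -0.1879], [0.5913, -0.2064], [0.4654, -0.3908], [0.5486, -0.4092]] 0.08331207198897089 0.20781379544509726
ctr [ 0.52883506 -0.29858723]
yaw 0.21668467460373594
yaw 0.20760919716016302
yaw 0.2245243977232297
yaw 0.21794229425292516
```

View pics/w1z.png

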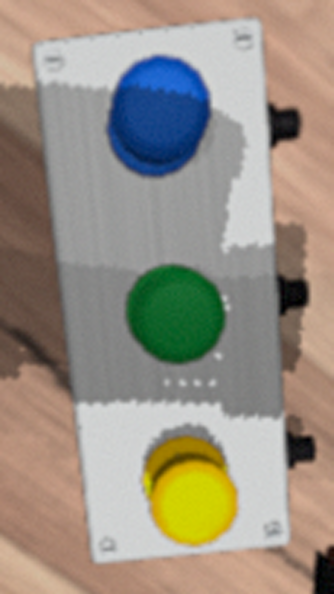

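arm_command(
  moves=[
    [[0, 0, 0.05, 1.5, 1.9, 0, 8.78], [0, 0, 0.104, 3.3, 3.8, 0, 8.78], [0, 0, 0.104, 3.3, 3.8, -1.5, 8.78], [0, 0, 0.104, 3.3, 3.8, -3, 8.78], [0, 0, 0.104, 3.3, 3.8, -4.5, 8.78], [0, 0, 0.104, 3.3, 3.8, -6, 8.78], [0, 0, 0.104, 3.3, 3.8, -7.5, 8.78], [0, 0, 0.104, 3.3, 3.8, -9, 8.78], [0, 0, 0.104, 3.3, 3.8, -10, 8.78], [0, 0, 0.104, 3.3, 3.8, -10, 8.78]],
  ],
)

```text
time_s: 1.82
eef_pos: [0.5202, -0.3027, 0.1204]
tool_rot: [[0.213, 0.977, -0.004], [0.977, -0.213, 0.002], [0.001, -0.004, -1.0]]
ft_force: [0.4, -0.4, -0.8]
finger_gap: 0.0878
```

Run:
```python
from h import *
s=manip.get_state();m=cams.camera_model("wrist")
R=np.array(s["tool_rot"]);print(s["time_s"],np.round(s["eef_pos"],4),np.arctan2(R[1,1],R[0,1]),np.round(s["ft_force"],2),np.round(s["dq"],3))
im=cams.get_image("wrist");cv2.imwrite("pics/w2.png",im)
h=cv2.cvtColor(im,cv2.COLOR_BGR2HSV)
mk=cv2.inRange(h,(45,120,20),(85,255,255));k,l,st,ce=cv2.connectedComponentsWithStats(mk);i=1+np.argmax(st[1:,4])
print(st[i],ce[i],atz(m,*ce[i],.095))
```

```text
1.8167 [ 0.5202 -0.3027  0.1204] -0.21441302243428 [ 0.37 -0.44 -0.81] [ 0.006 -0.028 -0.004 -0.032 -0.007  0.033  0.006]
[ 241  177   45   56 2010] [262.40597015 204.49054726] [ 0.52919915 -0.29298904  0.095     ]
```

View pics/w2.png

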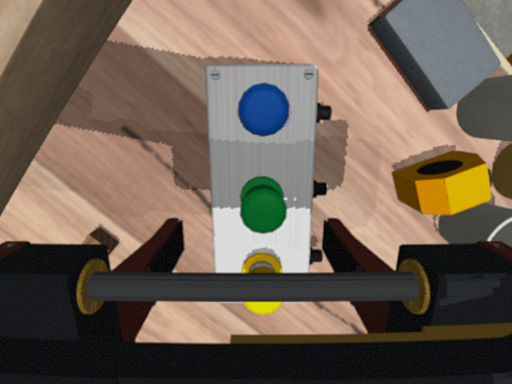

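Run:
```python
from h import *
s=manip.get_state();m=cams.camera_model("wrist");R=np.array(s["tool_rot"]);p=np.array(s["eef_pos"])
print(p,s["time_s"],np.round(s["dq"],3))
X=atz(m,263.7,209.5,.098);print(X, R.T@(X-p))
X=np.array([.528,-.2968,.098]);print(X, R.T@(X-p),proj(m,X))
```

```text
[ 0.52097353 -0.30323025  0.12175769] 1.8667 [ 0.004 -0.023 -0.002 -0.031 -0.002  0.012  0.003]
[ 0.5301785  -0.29683303  0.098     ] [0.00819243 0.00768026 0.02374829]
[ 0.528  -0.2968  0.098 ] [0.00776022 0.00554481 0.02375249] (np.float64(260.6774525920244), np.float64(210.07876872732623))
```

arm_command(
  moves=[
    [[0, 0, 0, 0.4, 0.3, 0, 8.78], [0, 0, 0, 0.8, 0.6, 0, 8.78], [0, 0, 0, 0.8, 0.6, -0.3, 8], [0, 0, 0, 0.8, 0.6, -0.6, 7], [0, 0, 0, 0.8, 0.6, -1, 6.5], [0, 0, 0, 0.8, 0.6, -1, 6.5], [0, 0, 0, 0.8, 0.6, -1, 6.5], [0, 0, 0, 0.8, 0.6, -1, 6.5], [0, 0, 0, 0.8, 0.6, -1, 6.5], [0, 0, 0, 0.8, 0.6, -1, 6.5]],
  ],
)

```text
time_s: 2.7
eef_pos: [0.5296, -0.2983, 0.1128]
tool_rot: [[0.214, 0.977, 0.0], [0.977, -0.214, -0.0], [-0.0, 0.0, -1.0]]
ft_force: [0.2, 0.8, 0.5]
finger_gap: 0.0651
```

Run:
```python
from h import *
s=manip.get_state();m=cams.camera_model("wrist");R=np.array(s["tool_rot"]);p=np.array(s["eef_pos"])
print(p,s["time_s"],np.round(s["dq"],3),np.round(s["ft_force"],2))
cv2.imwrite("pics/w3.png",cams.get_image("wrist"));cv2.imwrite("pics/s3.png",cams.get_image("side"))
X=np.array([.529,-.2968,.098]);print(R.T@(X-p),proj(m,X))
```

```text
[ 0.52959642 -0.29831698  0.11281531] 2.7 [-0.001  0.001 -0.     0.     0.     0.002  0.001] [0.16 0.83 0.48]
[ 0.00135429 -0.00091141  0.01481505] (np.float64(251.51417002718858), np.float64(223.05403287107143))
```

View pics/w3.png

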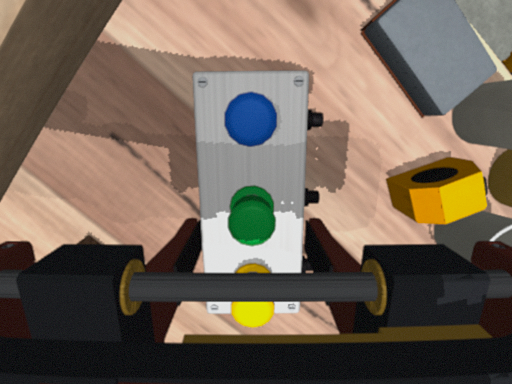

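View pics/s3.png

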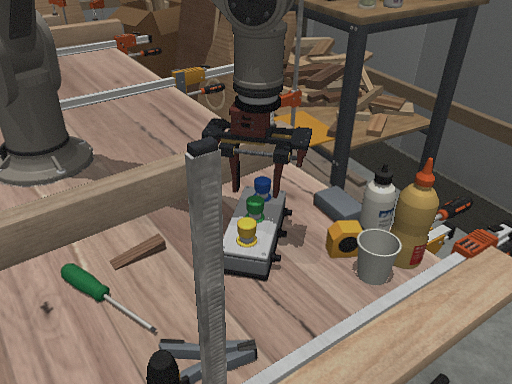

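Run:
```python
from h import *
m=cams.camera_model("side")
for X in((.529,-.2968,.098),(.5296,-.2983,.1128),(.529,-.2968,.085)): print(proj(m,X))
im=cv2.imread("pics/s3.png")[150:290,200:310];cv2.imwrite("pics/s3z.png",cv2.resize(im,None,fx=4.2,fy=4.2,interpolation=cv2.INTER_CUBIC))
```

```text
(np.float64(255.14404293776514), np.float64(197.56670948239696))
(np.float64(255.62129372008033), np.float64(191.3360251114587))
(np.float64(255.01734550849076), np.float64(203.33919327825228))
```

View pics/s3z.png

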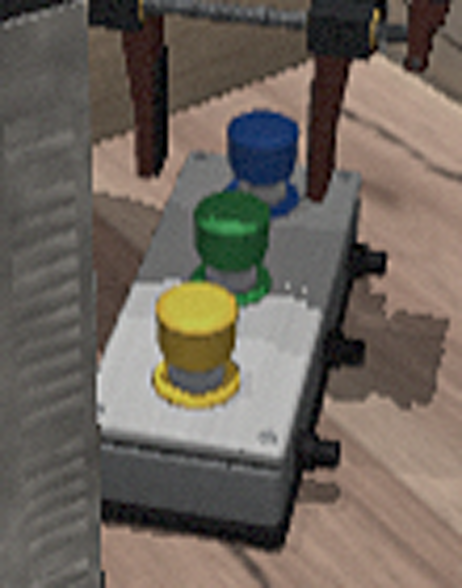

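arm_command(
  moves=[
    [[0, 0, 0, 0, 0.1, -0.7, 6.5], [0, 0, 0, 0, 0.1, -1.4, 6.5], [0, 0, 0, 0, 0.1, -2.1, 6.5], [0, 0, 0, 0, 0.1, -2.8, 6.5], [0, 0, 0, 0, 0.1, -3.5, 6.5], [0, 0, 0, 0, 0.1, -4, 6.5], [0, 0, 0, 0, 0.1, -4.4, 6.5], [0, 0, 0, 0, 0.1, -4.4, 6.5], [0, 0, 0, 0, 0.1, -4.4, 6.5], [0, 0, 0, 0, 0.1, -4.4, 6.5]],
  ],
)

```text
time_s: 3.63
eef_pos: [0.5298, -0.2973, 0.0689]
tool_rot: [[0.214, 0.977, 0.001], [0.977, -0.214, -0.0], [-0.0, 0.001, -1.0]]
ft_force: [0.2, -0.2, 0.5]
finger_gap: 0.0649
```

Run:
```python
from h import *
s=manip.get_state();print(s["time_s"],np.round(s["eef_pos"],4),np.round(s["ft_force"],2))
cv2.imwrite("pics/w4.png",cams.get_image("wrist"))
```

```text
3.6333 [ 0.5298 -0.2973  0.0689] [ 0.16 -0.16  0.46]
```

View pics/w4.png

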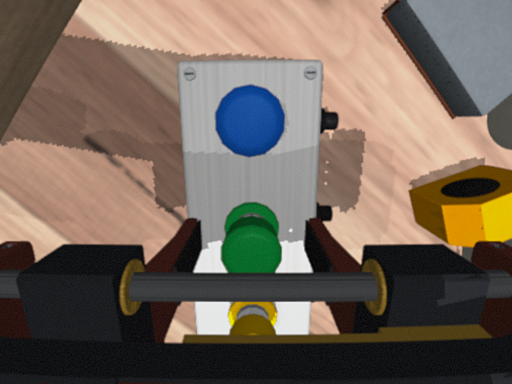

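The green head (about 251,250) sits centred between the fingers. Closing on it.

arm_command(
  moves=[
    [[0, 0, 0, 0, 0, 0, 5], [0, 0, 0, 0, 0, 0, 4], [0, 0, 0, 0, 0, 0, 3.4], [0, 0, 0, 0, 0, 0, 3], [0, 0, 0, 0, 0, 0, 2.6], [0, 0, 0, 0, 0, 0, 2.6], [0, 0, 0, 0, 0, 0, 2.6], [0, 0, 0, 0, 0, 0, 2.6], [0, 0, 0, 0, 0, 0, 2.6], [0, 0, 0, 0, 0, 0, 2.6]],
  ],
  force=25,
)

```text
time_s: 4.52
eef_pos: [0.5291, -0.2971, 0.0687]
tool_rot: [[0.214, 0.977, -0.001], [0.977, -0.214, 0.0], [-0.0, -0.001, -1.0]]
ft_force: [-4.4, 1.4, 4.3]
finger_gap: 0.0325
```

arm_command(
  moves=[
    [[0, 0, 0, 0, 0, 0.2, 2.6], [0, 0, 0, 0, 0, 0.5, 2.6], [0, 0, 0, 0, 0, 0.8, 2.6], [0, 0, 0, 0, 0, 1.1, 2.6], [0, 0, 0, 0, 0, 1.4, 2.6], [0, 0, 0, 0, 0, 1.6, 2.6], [0, 0, 0, 0, 0, 1.7, 2.6], [0, 0, 0, 0, 0, 1.7, 2.6], [0, 0, 0, 0, 0, 1.7, 2.6], [0, 0, 0, 0, 0, 1.7, 2.6]],
  ],
)

```text
time_s: 5.35
eef_pos: [0.529, -0.2971, 0.085]
tool_rot: [[0.214, 0.977, -0.001], [0.977, -0.214, 0.0], [0.0, -0.001, -1.0]]
ft_force: [0.1, -1.2, -11.7]
finger_gap: 0.0327
```

Run:
```python
from h import *
s=manip.get_state();print(s["time_s"],np.round(s["eef_pos"],4),np.round(s["ft_force"],2))
for n in("side","scene"):
  im=cams.get_image(n);x0,y0,x1,y1=(180,150,320,270) if n=='scene' else (200,150,310,290)
  cv2.imwrite(f"pics/{n}5.png",cv2.resize(im[y0:y1,x0:x1],None,fx=4.2,fy=4.2,interpolation=cv2.INTER_CUBIC))
```

```text
5.35 [ 0.529  -0.2971  0.085 ] [  0.14  -1.22 -11.68]
```

View pics/side5.png

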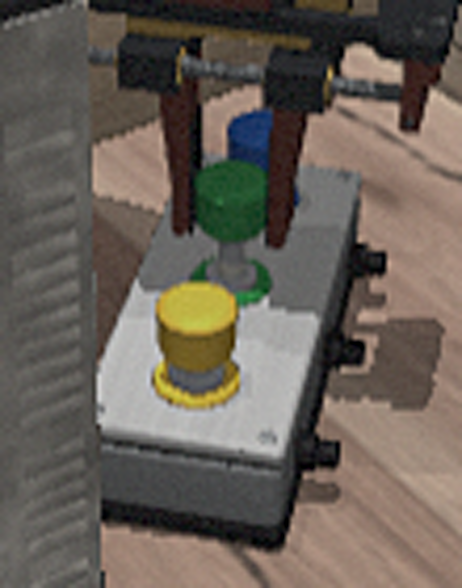

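View pics/scene5.png

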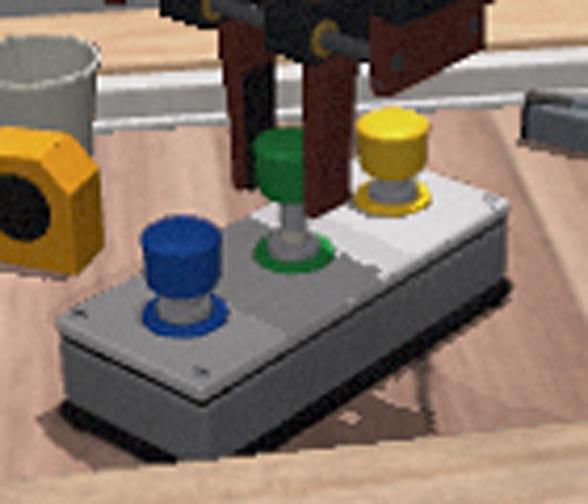

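arm_command(
  moves=[
    [[0, 0, 0, 0, 0, -0.05, 2.6], [0, 0, 0, 0, 0, -0.05, 2.6], [0, 0, 0, 0, 0, -0.05, 2.6], [0, 0, 0, 0, 0, -0.05, 2.6], [0, 0, 0, 0, 0, -0.05, 2.6], [0, 0, 0, 0, 0, -0.05, 2.6], [0, 0, 0, 0, 0, -0.05, 2.6], [0, 0, 0, 0, 0, -0.05, 2.6], [0, 0, 0, 0, 0, -0.05, 2.6], [0, 0, 0, 0, 0, -0.05, 2.6]],
  ],
)

```text
time_s: 6.28
eef_pos: [0.5291, -0.2971, 0.0849]
tool_rot: [[0.214, 0.977, -0.001], [0.977, -0.214, 0.0], [0.0, -0.001, -1.0]]
ft_force: [-5.1, 0.5, -10.9]
finger_gap: 0.0328
```

arm_command(
  moves=[
    [[0, 0, 0, 0, 0, 0, 2.6], [0, 0, 0, 0, 0, 0, 2.6], [0, 0, 0, 0, 0, 0, 2.6], [0, 0, 0, 0, 0, 0, 2.6], [0, 0, 0, 0, 0, 0, 2.6], [0, 0, 0, 0, 0, 0, 2.6], [0, 0, 0, 0, 0, 0, 2.6], [0, 0, 0, 0, 0, 0, 2.6], [0, 0, 0, 0, 0, 0, 2.6], [0, 0, 0, 0, 0, 0, 2.6]],
  ],
)

```text
time_s: 7.12
eef_pos: [0.5291, -0.2971, 0.0849]
tool_rot: [[0.214, 0.977, -0.001], [0.977, -0.214, 0.0], [0.0, -0.001, -1.0]]
ft_force: [-5.0, 0.2, -11.7]
finger_gap: 0.0331
```

arm_command(
  moves=[
    [[0, 0, 0, 0, 0, 0, 2.6], [0, 0, 0, 0, 0, 0, 2.6], [0, 0, 0, 0, 0, 0, 2.6], [0, 0, 0, 0, 0, 0, 2.6], [0, 0, 0, 0, 0, 0, 2.6], [0, 0, 0, 0, 0, 0, 2.6], [0, 0, 0, 0, 0, 0, 2.6], [0, 0, 0, 0, 0, -0.3, 2.6], [0, 0, 0, 0, 0, -0.6, 2.6], [0, 0, 0, 0, 0, -0.9, 2.6]],
  ],
)

```text
time_s: 7.95
eef_pos: [0.5293, -0.2972, 0.0776]
tool_rot: [[0.215, 0.977, -0.001], [0.977, -0.215, -0.0], [-0.0, -0.001, -1.0]]
ft_force: [-9.1, 2.4, 1.2]
finger_gap: 0.0326
```

arm_command(
  moves=[
    [[0, 0, 0, 0, 0, -0.3, 2.6], [0, 0, 0, 0, 0, -0.6, 2.6], [0, 0, 0, 0, 0, -0.8, 2.6], [0, 0, 0, 0, 0, -0.9, 2.6], [0, 0, 0, 0, 0, -0.9, 2.6], [0, 0, 0, 0, 0, -0.9, 2.6], [0, 0, 0, 0, 0, -0.9, 2.6], [0, 0, 0, 0, 0, -0.9, 2.6], [0, 0, 0, 0, 0, -0.9, 2.6], [0, 0, 0, 0, 0, -0.9, 2.6]],
  ],
)

```text
time_s: 8.78
eef_pos: [0.5292, -0.2972, 0.0688]
tool_rot: [[0.215, 0.977, -0.001], [0.977, -0.215, -0.0], [-0.0, -0.001, -1.0]]
ft_force: [-9.8, 2.5, 2.3]
finger_gap: 0.0328
```

Run:
```python
from h import *
s=manip.get_state();print(s["time_s"],np.round(s["eef_pos"],4),np.round(s["ft_force"],2))
for n in("side",):
  im=cams.get_image(n);x0,y0,x1,y1=(200,150,310,290)
  cv2.imwrite(f"pics/{n}6.png",cv2.resize(im[y0:y1,x0:x1],None,fx=4.2,fy=4.2,interpolation=cv2.INTER_CUBIC))
```

```text
8.7833 [ 0.5292 -0.2972  0.0688] [-9.8   2.48  2.31]
```

View pics/side6.png

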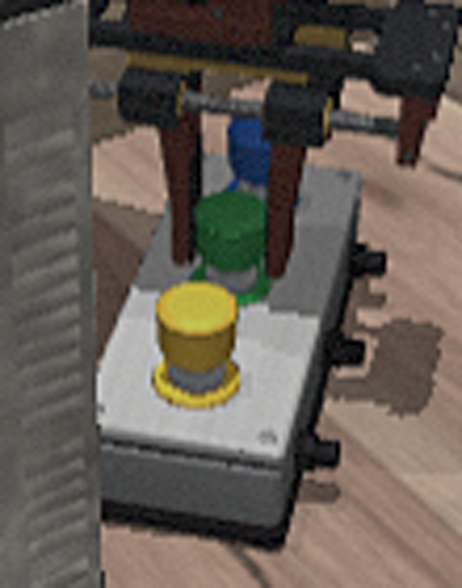

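The knob looks home. I'll press slightly more to be sure it's fully seated.

arm_command(
  moves=[
    [[0, 0, 0, 0, 0, -0.05, 2.6], [0, 0, 0, 0, 0, -0.1, 2.6], [0, 0, 0, 0, 0, -0.15, 2.6], [0, 0, 0, 0, 0, -0.2, 2.6], [0, 0, 0, 0, 0, -0.2, 2.6], [0, 0, 0, 0, 0, -0.2, 2.6], [0, 0, 0, 0, 0, -0.2, 2.6], [0, 0, 0, 0, 0, -0.2, 2.6], [0, 0, 0, 0, 0, -0.2, 2.6], [0, 0, 0, 0, 0, -0.2, 2.6]],
  ],
)

```text
time_s: 9.67
eef_pos: [0.5293, -0.2973, 0.0686]
tool_rot: [[0.215, 0.977, -0.001], [0.977, -0.215, -0.001], [-0.001, -0.0, -1.0]]
ft_force: [-15.9, 5.6, 17.9]
finger_gap: 0.0332
```

arm_command(
  moves=[
    [[0, 0, 0, 0, 0, 0.1, 2.6], [0, 0, 0, 0, 0, 0.15, 3.0], [0, 0, 0, 0, 0, 0.15, 3.5], [0, 0, 0, 0, 0, 0.15, 4], [0, 0, 0, 0, 0, 0.15, 4.7], [0, 0, 0, 0, 0, 0.15, 5.4], [0, 0, 0, 0, 0, 0.15, 6], [0, 0, 0, 0, 0, 0.15, 6.5], [0, 0, 0, 0, 0, 0.15, 6.5], [0, 0, 0, 0, 0, 0.15, 6.5]],
  ],
)

```text
time_s: 10.5
eef_pos: [0.53, -0.2973, 0.0668]
tool_rot: [[0.214, 0.977, 0.001], [0.977, -0.214, -0.0], [0.0, 0.001, -1.0]]
ft_force: [0.3, -1.3, -0.3]
finger_gap: 0.0651
```

arm_command(
  moves=[
    [[0, 0, 0, 0, 0, 0.3, 6.5], [0, 0, 0, 0, 0, 1, 6.5], [0, 0, 0, 0, 0, 2, 6.5], [0, 0, 0, 0, 0, 3, 6.5], [0, 0, 0, 0, 0, 4, 6.5], [0, 0, 0, 0, 0, 5, 6.5], [0, 0, 0, 0, 0, 6, 6.5], [0, 0, 0, 0, 0, 7, 6.5], [0, 0, 0, 0, 0, 7.5, 6.5], [0, 0, 0, 0, 0, 7.5, 6.5]],
  ],
)

```text
time_s: 11.33
eef_pos: [0.5304, -0.2976, 0.1433]
tool_rot: [[0.214, 0.977, 0.002], [0.977, -0.214, -0.001], [-0.001, 0.002, -1.0]]
ft_force: [-0.5, -0.3, -1.1]
finger_gap: 0.065
```

Run:
```python
from h import *
s=manip.get_state();print(s["time_s"],np.round(s["eef_pos"],4),np.round(s["ft_force"],2),s["finger_gap"])
ims=[]
for n in("side","scene"):
  im=cams.get_image(n);x0,y0,x1,y1=(180,150,320,270) if n=='scene' else (200,150,310,270)
  old=cv2.imread(f"pics/{n}0.png")
  ims.append(np.vstack([im[y0:y1,x0:x1],old[y0:y1,x0:x1]]))
cv2.imwrite("pics/end.png",cv2.resize(np.hstack(ims),None,fx=2.5,fy=2.5,interpolation=cv2.INTER_CUBIC))
```

```text
11.3333 [ 0.5304 -0.2976  0.1433] [-0.46 -0.27 -1.09] 0.0649524863997177
```

View pics/end.png

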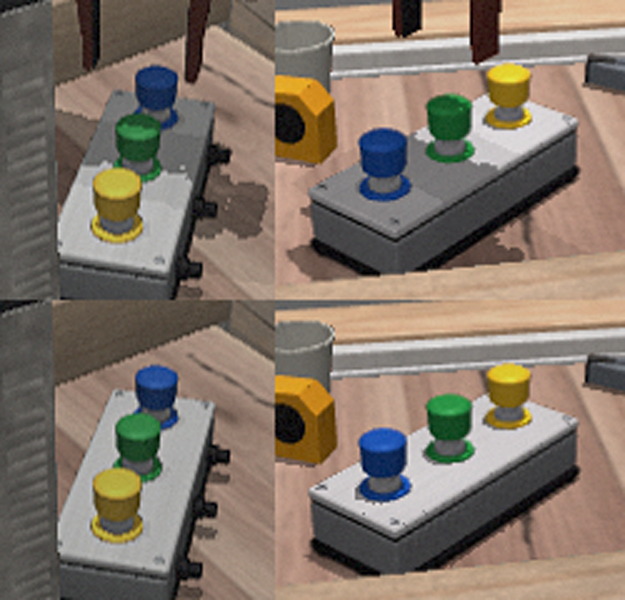

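Compared with the starting pictures, all three knobs look identical and home, and the gripper is clear of them. Handing in.

```bash
python3 -c "
from workcell import manip
print(manip.finish_job())"
```

```text
the job is handed in; nothing more can be done
None
```

The fume fan test is done and handed in, at about 11.4 s of the 43 s allowed. I pulled the green knob up to its out stop, let the fan run for about 3 s (roughly 4.9 to 7.95 s), and pushed the same knob back home.

- **Switching on:** the grip point rose 16.3 mm, and about 12 N down on the tool showed the knob was against its stop. I could not clearly see the white band on the stem; the pictures were too coarse.
- **Switching off:** pressing a further 2 mm met about 18 N with almost no movement, so the knob was fully home.
- **Final state:** the pictures after letting go show all three knobs as they stood at the start. Yellow and blue were never touched. The gripper is open about 75 mm above where it held the knob, with only about 1 N reading on the tool.
- **Disagreement:** the scene and side cameras differed by up to about 2 cm on where the green knob was along the row. I relied on the wrist camera, and the grip was good, with the fingers closing on 32.5 mm for a 33 mm head.

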